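# Lock the lid on the multi-cooker

## Task

Close the electric multi-cooker. Set its lid on with the lid's white pointer at the white open mark, press it down into its soft gasket so that the lugs drop below the collar, then turn the lid clockwise by its handle, about a quarter turn, until it stops with the pointer at the green closed mark. Do not disturb the other things on the worktop.

Things in the scene. Friction and masses are not known exactly. Their poses are not given: they have to be found in the camera images.
- cooker: electric multi-cooker, fixed: round steel body, black collar 216 mm across, 120 mm high (244 mm over its two side grips). Origin: centre of its underside; z up, -x toward its control panel and green mark; yaw -0.7 to -0.1. Lid seated on the gasket, not pressed: lid origin 106 mm above this origin; pressed right down 98 mm; lugs lying on top of the lips: 117 mm.
- mouth (a point): centre of the collar's mouth, level with the collar's top (120 mm above the worktop). Three inward lips (inner radius 80 mm, tops 3 mm below the collar's top) leave one wide and two narrow gaps, which take the lid's lugs with 4.5 degrees to spare each way; radial play 2.5 mm. Pressed-in lugs pass under the lips, whose undersides are ramps that draw the lid down as it turns; a stop ends the turn.
- gasket (a joint): pale silicone gasket ring in the mouth (radius 72 mm) that carries the lid: 0 = not pressed, 0.008 (m) = pressed right down. Pressing it down takes 5 to 15 N beside the lid's weight; let go, it lifts the lid to 2 to 4 mm above its lowest place, low enough to turn. Above 5 mm the lips block the turn.
- lid: the loose lid, 0.5 kg, 196 mm across, 76 mm high, lying handle up: steel dome, black flange (z 22 to 30 mm), plug 155 mm across with three lugs, the wide one under the pointer. Origin: centre of the plug's underside; z up, -x toward the pointer, handle along y. Goes in only at lid yaw = cooker yaw + 1.361 rad (78 degrees); then turns clockwise from above to lid yaw = cooker yaw, 99 mm high.
- handle_middle (a point): middle of the lid's black bar handle, on the lid's axis 65.5 mm above the lid's origin; the place to grip it. The bar is 28 mm wide, 156 mm long, 21 mm thick (top 76 mm above the lid's origin); below its middle there is 12 mm of free space above the dome.
- handle_end (a point): point inside the bar handle, 66 mm from the lid's axis toward the lid's -y, 12 mm short of that end of the bar, at its mid height. At the open heading this end lies on the cooker's side away from its panel. Pushed clockwise here, the lid turns with up to 12 N; the dome under it is at most 40 mm above the lid's origin. A steam valve 58 mm high stands 60 mm from the axis toward the lid's +x.
- lid_pointer (a point): white triangular pointer on the lid's flange, 93 mm from the lid's axis toward the lid's -x, 31 mm above the lid's origin
- open_mark (a point): white mark on top of the collar, 103 mm from the cooker's axis: the pointer stands here when the lid is put on
- closed_mark (a point): green mark on top of the collar above the control panel, 103 mm from the cooker's axis: the pointer stands here when the lid is locked
- garlic: garlic bulb, 60 mm, bystander; origin under its centre
- tin: low food tin, 75 mm in diameter, 58 mm high, bystander; origin under its centre
- spice: spice jar with yellow cap, 44 mm in diameter, 100 mm high, bystander; origin under its centre
- herbs: herb jar with white cap, 40 mm in diameter, 101 mm high, bystander at the back; origin under its centre

How it is judged:
On the way:
1. the lid is pressed down into the collar with its pointer at the open mark (lid origin less than 103 mm above the cooker's, centred to 6 mm, pointer within 20 mm of the open mark) (z of lid in the frame of cooker below 0.103 m and horizontal distance between lid and cooker below 0.006 m and horizontal distance between lid_pointer and open_mark below 0.02 m), for 0.1 s.
At the end, for the whole second after the job is handed in: The lid is locked: its pointer is at the green closed mark (less than 16 mm to either side of the cooker's front line), the lid is level to 0.03 rad, centred to 5 mm, drawn down (its origin less than 100.5 mm above the cooker's) and at rest (y of lid_pointer in the frame of cooker between -0.016 and 0.016 m and x of lid_pointer in the frame of cooker below 0 m and z of lid in the frame of cooker below 0.1005 m and horizontal distance between lid and cooker below 0.005 m and angle between lid's own z axis and vertical below 0.03 rad and linear speed of lid below 0.01 m/s); the robot touches nothing.
It fails at once if a bystander (garlic, tin, spice jar, herb jar) moved by more than 40 mm (distance of any of garlic, tin, spice, herbs from where it was at the start of the episode above 0.04 m).
It also fails if it takes over 69 s, if anything falls off the work surface, if the arm or the gripper's body presses on something with over 40 N, if the wrist force passes 120 N, or if a joint passes its speed limit or range.

## Robot

A 6-joint arm with a two-finger parallel gripper is mounted at the origin on a cart in front of the work surface, level with it; the furniture and walls round the work are solid. World frame = base frame: x ahead of the robot, y to its left, z up, the work surface at z = 0. Lengths are in m, angles in rad, forces in N, time in s.
With the tool pointing down it reaches from about 0.375 to 0.9 m from the base axis. Payload 3.1 kg.
Tool frame: the origin (TCP) lies on the centre line of the jaws, within the pads' length; the fingertips stand 25 mm ahead of it and the grasp point (between the pads) lies 6 mm ahead of it (manip.tip_extent is the distance from the TCP to the fingertips, in m); z points along the fingers, y is the line along which they close (so a half turn about z gives the same grasp; the last joint's range is limited). The gripper opens to 85 mm and grips with 20 to 120 N. Pads are 22 mm wide; open, the fingers measure 114 mm over their backs; the gripper's body (76 mm by 85 mm) begins 54 mm behind the grasp point. The pads swing forward as they close: fully open they stand 13 mm farther back than shut.
Start: joints at [1.149, 0.527, 1.433, -0, 1.181, -0.178], TCP at [0.151, 0.607, 0.256] pointing down, gripper open.
Joint ranges: [-3.08, 3.08], [-0.75, 2.2], [0.22, 2.44], [-1.43, 4.57], [0, 2.65], [-2.85, 2.85]. Speed limits (rad/s): [2.79, 2.79, 3.14, 3.14, 3.14, 3.14].

## Interface

Orientations are given as a unit quaternion [x, y, z, w].
In Python, from station import readout, imaging, order, manip gives the robot as it stands.
- The arm moves only by the tool move_arm, never from a script. Its argument "rows" is a list of rows, each a list of 7 numbers: the turn, a rotation vector about the tool's x, y, z in degrees, then the shift along the tool's x, y, z in mm, then the closure, from 0 (fully open) to 1 (shut). A call has 1 to 12 rows; each row is the pose to reach, as a shift and turn from the pose commanded when the call began, along the tool's axes at that moment; what a row does not reach only later rows make up. A row lasts 1/12 s, in which the tool goes at most 41.7 mm and 7.16 degrees, less where a joint would pass 70% of its speed; a pose out of reach is approached as far as the arm can. A call with a gripper value outside its range is refused whole. The fingers move at their own pace and stop on an object; "squeeze" is the grip in N (left out, the last holds). Time passes only in rows, so rows that repeat a pose let the fingers close. It gives the time, the measured TCP pose, the force, the opening and the grip force at its end, in the units of the state.
- readout.sense(): the state, without advancing time (a new reading comes with each control period).
- imaging.snapshot(name): name is "scene" or "top"; returns a dict with "img" (384x512x3 uint8, red, green, blue), "z_map" (384x512 float32, m along the optical axis (not along the pixel's ray), 0 where there is no reading), "fovy" (degrees; the focal length in pixels is half the picture's height over the tangent of half this angle, whatever the lens; pixels are square), "cx", "cy" (the principal point, pixels), "rvec" (rotation vector, rad) and "tvec" (3), from world to camera coordinates, as OpenCV has them. Camera axes: x right, y down, z forward; pixel columns grow to the right and rows downward; lengths in m; the calibration is good to about 2 mm. A picture is of the moment at which its call begins.
- order.sign_off(): hands the job in; it is judged then, once.
The state is a dict: "t": time; "q": joint angles; "qd": joint speeds; "tau": joint torques, N m; "tcp_pos": TCP position; "tool_rot": TCP orientation; "force": force on the tool from outside, world axes, zero at the start; "ft_torque": the same for the moment, N m; "finger_gap": opening from 0.0 (shut) to 1.0 (fully open); "gripper_force": force on a finger pad.
Only numpy, scipy, OpenCV 4.12 (cv2) and the standard library are available. Lean on these libraries where they do the work, as an engineer would, in place of code of your own. Each camera call takes 0.05 s, during which the arm holds its last target. There are 200 camera calls.

## Working session

There is one attempt and no reset: what is moved stays moved. The work goes in short steps, Python scripts to look and compute and a tool call to move; the robot and the scene stay as the last step left them, time stands still between calls to the robot, and variables do not carry over. Pictures are saved under pics/ and viewed, at most 10 in all, crops included, and the job is handed in when it is done.

Besides the shell and the picture viewer there is one more tool, called after "Call:" as name(argument=value, ...) on one line, values as JSON. move_arm: Moves the arm, as the interface text tells. Its arguments: {"type":"object","properties":{"rows":{"type":"array"},"squeeze":{"type":"number"}},"required":["rows"]}

```bash
ls; mkdir -p pics; cat > h.py <<'E'
import numpy as np, cv2
from scipy.spatial.transform import Rotation as R
from station import readout, imaging, order, manip
def snap(n):
    s=imaging.snapshot(n); s['R']=cv2.Rodrigues(np.array(s['rvec'],float))[0]; s['t']=np.array(s['tvec'],float).ravel()
    s['f']=s['img'].shape[0]/2/np.tan(np.radians(s['fovy'])/2); return s
def save(s,p,box=None,k=1.5):
    im=s['img'][:,:,::-1]
    if box: im=im[box[1]:box[3],box[0]:box[2]]
    cv2.imwrite(p,cv2.resize(im,None,fx=k,fy=k,interpolation=cv2.INTER_CUBIC))
def onplane(s,u,v,z):
    d=s['R'].T@np.array([(u-s['cx'])/s['f'],(v-s['cy'])/s['f'],1.]); c=-s['R'].T@s['t']
    return c+d*(z-c[2])/d[2]
def cloud(s):
    z=s['z_map']; v,u=np.mgrid[:z.shape[0],:z.shape[1]]
    P=np.stack([(u-s['cx'])/s['f']*z,(v-s['cy'])/s['f']*z,z],-1)
    W=(P-s['t'])@s['R']; W[z==0]=np.nan; return W
E
python3 - <<'E'
from h import *
st=readout.sense(); print({k:np.round(st[k],3) for k in('t','q','tcp_pos','tool_rot','force','finger_gap')}, manip.tip_extent)
for n in('scene','top'):
    s=snap(n); save(s,f'pics/{n}0.png'); print(n,s['fovy'],s['cx'],s['cy'],(-s['R'].T@s['t']).round(3),s['R'].round(3).tolist(),(s['z_map']>0).mean())
    np.savez(f'{n}0.npz',**s)
E
```

```text
pics
{'t': np.float64(0.0), 'q': array([ 1.149,  0.528,  1.434,  0.   ,  1.181, -0.178]), 'tcp_pos': array([0.151, 0.606, 0.255]), 'tool_rot': array([ 0.122,  0.993, -0.001, -0.   ]), 'force': array([-0.039,  0.478,  0.535]), 'finger_gap': np.float64(1.0)} 0.025
scene 53.800874302400636 249.0886189966733 191.0217938250069 [-0.105 -0.902  0.752] [[0.722, -0.692, -0.013], [-0.407, -0.41, -0.816], [0.559, 0.595, -0.577]] 0.9588419596354166
top 46.114199145398445 258.7908328260369 189.73943679276172 [ 0.362 -0.264  1.424] [[-0.008, -1.0, -0.001], [-0.994, 0.008, -0.113], [0.113, 0.0, -0.994]] 0.9959157307942709
```

View pics/scene0.png

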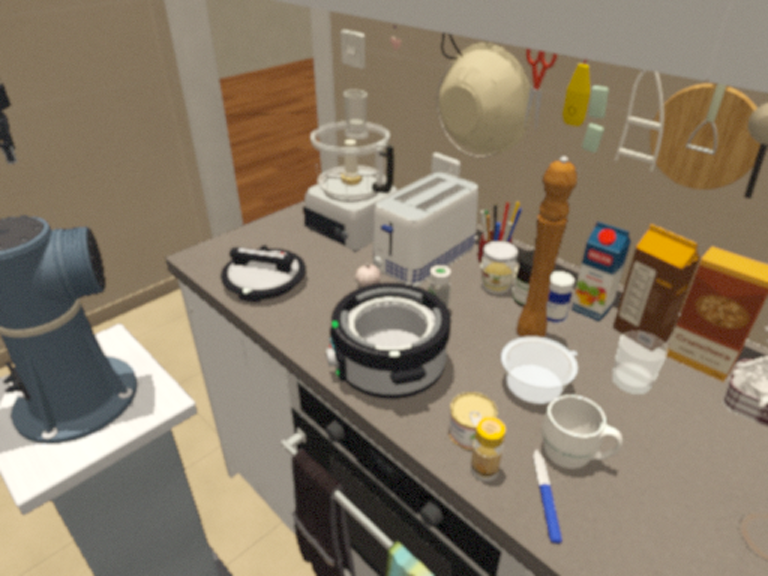

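View pics/top0.png

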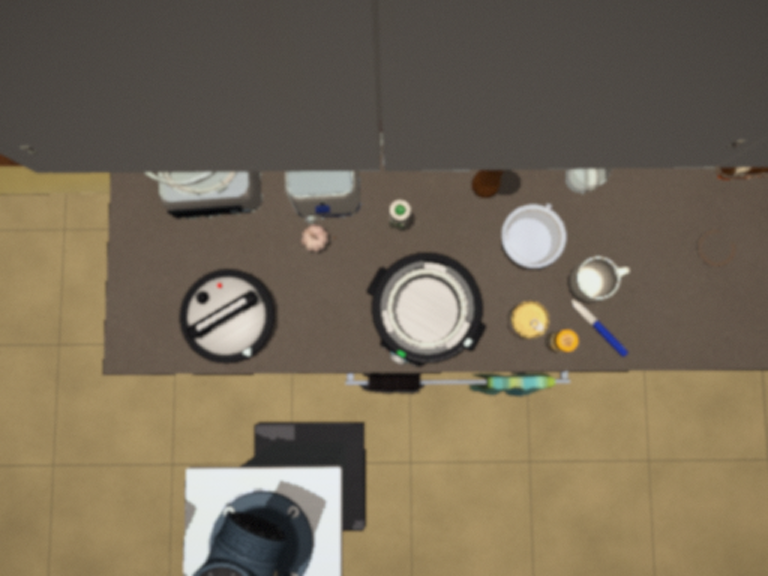

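The scene view shows the lid at about (263,272) and the cooker at about (390,335). In the top view:
- **Lid:** centre at about (228,315), pointer (247,352), valve (203,297), bar from (195,327) to (255,297).
- **Cooker:** centre (427,308), green mark (402,353), white mark (468,343).
- **Bystanders:** garlic (315,238), herbs (400,212), tin (530,320), spice (565,341).

```bash
python3 - <<'E'
from h import *
from scipy.optimize import least_squares
s=dict(np.load('top0.npz')); W=cloud(s); img=s['img'].astype(int); hsv=cv2.cvtColor(s['img'],cv2.COLOR_RGB2HSV)
v,u=np.mgrid[:384,:512]
def blob(m,c,r): 
    m=m&((u-c[0])**2+(v-c[1])**2<r*r); return m
def pt(m,z): return onplane(s,u[m].mean(),v[m].mean(),z)
def circ(P):
    f=least_squares(lambda p:np.hypot(P[:,0]-p[0],P[:,1]-p[1])-p[2],[*P.mean(0),.1],loss='soft_l1',f_scale=.002); return f.x
print('table z',np.nanmedian(W[225:240,190:240,2]))
# outer contours by darkness
dark=(img.max(-1)<70)
for nm,c,z,rr in(('lid',(152,210),.030,36),('cooker',(285,205),.120,46)):
    m=blob(dark,c,rr)
    zz=W[...,2]; print(nm,'heights pct',np.nanpercentile(zz[blob(zz>.01,c,30)],[5,25,50,75,95,99]).round(3))
    cs,_=cv2.findContours(m.astype(np.uint8),cv2.RETR_EXTERNAL,cv2.CHAIN_APPROX_NONE); k=max(cs,key=cv2.contourArea)[:,0]
    P=np.array([onplane(s,a,b,z)[:2] for a,b in k]); print(nm,circ(P).round(4))
white=(hsv[...,1]<45)&(hsv[...,2]>170)
for nm,m,z in(('pointer',blob(white,(165,235),6),.031),('open',blob(white,(312,228.5),6),.12),('closed',blob((hsv[...,0]>45)&(hsv[...,0]<80)&(hsv[...,1]>120),(268,235),7),.12)):
    print(nm,m.sum(),u[m].mean(),v[m].mean(),pt(m,z).round(4))
zz=W[...,2]; m=blob((zz>.062)&(zz<.09),(152,210),30)
P=W[m][:,:2]; c=P.mean(0); w,V=np.linalg.eigh(np.cov(P.T)); print('bar(depth)',m.sum(),c.round(4),np.degrees(np.arctan2(*V[::-1,1])),(P-c)@V[:,1]@np.ones(1) if 0 else np.ptp((P-c)@V,axis=0))
for nm,c,z in(('garlic',(210,159),.05),('herbs',(267,140),.1),('tin',(353,213),.058),('spice',(377,227),.1)):
    print(nm,onplane(s,*c,z).round(3))
E
```

```text
table z -0.0008880273514702223
lid heights pct [0.028 0.033 0.038 0.043 0.077 0.08 ]
lid [0.4609 0.0724 0.0861]
cooker heights pct [0.029 0.033 0.038 0.103 0.118 0.121]
cooker [ 0.4674 -0.3367  0.1075]
pointer 31 163.48387096774192 232.83870967741936 [0.3904 0.0308 0.031 ]
open 12 311.5 227.66666666666666 [ 0.4001 -0.4144  0.12  ]
closed 25 267.2 235.04 [ 0.38   -0.2866  0.12  ]
bar(depth) 486 [0.4609 0.0707] 120.6573052384883 [0.02872536 0.15417312]
garlic [ 0.616 -0.113  0.05 ]
herbs [ 0.663 -0.289  0.1  ]
tin [ 0.445 -0.548  0.058]
spice [ 0.401 -0.608  0.1  ]
```

```bash
python3 - <<'E'
from h import *
s=dict(np.load('top0.npz')); save(s,'pics/crop0.png',(110,155,340,255),3.4)
E
```

```text
(no output)
```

View pics/crop0.png

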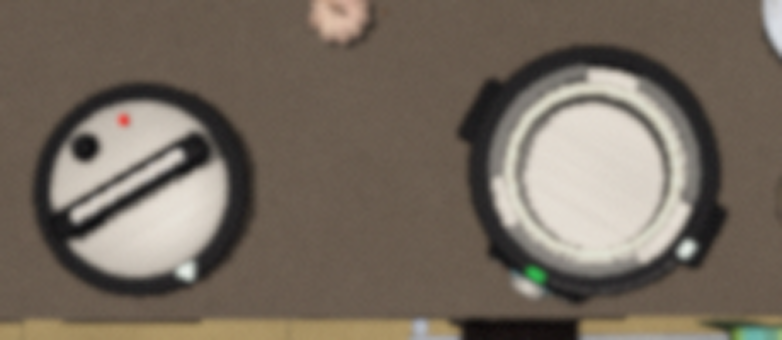

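The crop shows the pointer at about (187,271), the bar from (60,222) to (205,148), the green mark at (535,275) and the white mark at (687,250). I'll refine the fits, cross-check with the scene camera and plan the first move.

```bash
cat >> h.py <<'E'
def plan(xyz,head):
    "shift and turn in tool axes to reach TCP xyz, tool down, jaw line at heading head (deg, mod 180)"
    st=readout.sense(); R0=R.from_quat(st['tool_rot']); p=np.array(st['tcp_pos']); M=R0.as_matrix()
    best=None
    for h in(head,head+180):
        y=np.array([np.cos(np.radians(h)),np.sin(np.radians(h)),0]); z=np.array([0,0,-1.]); x=np.cross(y,z)
        rv=np.degrees((R0.inv()*R.from_matrix(np.c_[x,y,z])).as_rotvec())
        if best is None or np.linalg.norm(rv)<np.linalg.norm(best): best=rv
    d=M.T@(np.array(xyz)-p)*1e3
    print('turn',best.round(2),'shift',d.round(1),'tcp',p.round(4),'head',np.degrees(np.arctan2(M[1,1],M[0,1])).round(2),'F',np.round(st['force'],1),'t',st['t'])
E
python3 - <<'E'
from h import *
from scipy.optimize import least_squares
v,u=np.mgrid[:384,:512]
def circ(P,r):
    return least_squares(lambda p:np.hypot(P[:,0]-p[0],P[:,1]-p[1])-r,P.mean(0),loss='soft_l1',f_scale=.002)
for cam,guess in(('top',0),('scene',0)):
    s=dict(np.load(cam+'0.npz')); W=cloud(s); img=s['img'].astype(int); hsv=cv2.cvtColor(s['img'],cv2.COLOR_RGB2HSV)
    def proj(p): c=s['R']@np.array(p)+s['t']; return c[:2]/c[2]*s['f']+[s['cx'],s['cy']]
    C={}
    for nm,c0,z,r in(('lid',(.461,.0707),.030,.098),('cooker',(.4674,-.3367),.12,.108)):
        # edge by radial brightness gradient: sample plane polar
        g=cv2.GaussianBlur(s['img'].mean(-1).astype(np.float32),(0,0),.7); c=np.array(c0)
        for it in range(3):
            P=[]; rs=np.arange(r-.012,r+.012,.0005)
            for a in np.radians(np.arange(0,360,3)):
                q=np.array([proj([c[0]+k*np.cos(a),c[1]+k*np.sin(a),z]) for k in rs]).astype(np.float32)
                b=cv2.remap(g,q[:,:1],q[:,1:],cv2.INTER_LINEAR)[:,0]; d=b[6:]-b[:-6]
                if d.max()>12: k=rs[d.argmax()+3]; P.append(c+k*np.array([np.cos(a),np.sin(a)]))
            P=np.array(P); f=circ(P,r); c=f.x
        res=np.hypot(*(P-c).T)-r
        print(cam,nm,c.round(4),len(P),'res med/mad',np.median(res).round(4),np.median(abs(res)).round(4)); C[nm]=c
    def near(p,R_): q=proj(p); return (u-q[0])**2+(v-q[1])**2<R_**2
    val=hsv[...,2].astype(int); sat=hsv[...,1]
    for nm,m,z,o in(('pointer',near([.381,.023,.031],7)&(val>np.nan_to_num(0)+150),.031,'lid'),('open',near([.4,-.414,.12],7)&(val>150)&(sat<60),.12,'cooker'),('closed',near([.38,-.287,.12],8)&(hsv[...,0]>45)&(hsv[...,0]<80)&(sat>120),.12,'cooker')):
        if not m.any(): print(nm,'none');continue
        w=(val*1.0)[m]; uc,vc=(u[m]*w).sum()/w.sum(),(v[m]*w).sum()/w.sum()
        p=onplane(s,uc,vc,z)[:2]; d=C[o]-p
        print(cam,nm,m.sum(),uc.round(1),vc.round(1),p.round(4),'r',np.hypot(*d).round(4),'yaw(+x dir)',np.degrees(np.arctan2(d[1],d[0])).round(2))
    m=(W[...,2]>.065)&(W[...,2]<.09)&(np.hypot(W[...,0]-.461,W[...,1]-.071)<.1)
    uv=np.c_[u[m],v[m]]; P=np.array([onplane(s,a,b,.076)[:2] for a,b in uv]); c=P.mean(0); w_,V=np.linalg.eigh(np.cov(P.T))
    print(cam,'bar',c.round(4),(np.degrees(np.arctan2(V[1,1],V[0,1]))%180).round(2),np.ptp((P-c)@V,axis=0).round(3),np.median(W[m][:,2]).round(4))
plan([.461,.071,.16],30.5)
E
```

```text
top lid [0.4606 0.0684] 118 res med/mad 0.0015 0.0016
top cooker [ 0.4672 -0.3363] 117 res med/mad 0.0009 0.001
top pointer 37 163.7 232.9 [0.3903 0.03  ] r 0.0801 yaw(+x dir) 28.69
top open 29 309.2 226.0 [ 0.4051 -0.408 ] r 0.0948 yaw(+x dir) 49.09
top closed 25 267.2 235.1 [ 0.3797 -0.2865] r 0.1007 yaw(+x dir) -29.69
top bar [0.4608 0.0707] 120.65 [0.029 0.155] 0.0751
scene lid [0.4557 0.0632] 80 res med/mad 0.0007 0.0024
scene cooker [ 0.4634 -0.3411] 86 res med/mad 0.0004 0.0015
scene pointer 54 164.3 191.0 [0.3942 0.0385] r 0.0662 yaw(+x dir) 21.87
scene open 71 262.7 232.5 [ 0.4074 -0.4053] r 0.0852 yaw(+x dir) 48.92
scene closed 21 223.1 215.7 [ 0.3804 -0.2846] r 0.1004 yaw(+x dir) -34.24
scene bar [0.4559 0.0583] 119.65 [0.037 0.154] 0.0718
turn [-1.100e-01  2.000e-02  4.553e+01] shift [-430.4 -444.1   96.1] tcp [0.1506 0.606  0.2554] head 76.03 F [ 0.6  0.5 -0.1] t 0.1
```

Call:
move_arm(rows=[[0, 0, 22, -215, -222, 10, 0], [0, 0, 22, -215, -222, 10, 0], [0, 0, 22, -215, -222, 10, 0], [0, 0, 22, -215, -222, 10, 0], [0, 0, 22, -215, -222, 10, 0], [0, 0, 22, -215, -222, 10, 0], [0, 0, 22, -215, -222, 10, 0], [0, 0, 22, -215, -222, 10, 0], [0, 0, 45.4, -430, -444, 40, 0], [0, 0, 45.4, -430, -444, 40, 0], [0, 0, 45.4, -430, -444, 40, 0], [0, 0, 45.4, -430, -444, 40, 0]])

```text
t: 1.1
tcp_pos: [0.3895, 0.194, 0.23]
tool_rot: [0.497, 0.868, 0.0, -0.0]
force: [0.4, 0.0, 0.1]
finger_gap: 0.997
gripper_force: 0.0
```

```bash
python3 -c "
from h import *
plan([.4608,.070,.16],30.6)"
```

```text
turn [-0.   -0.01 -0.22] shift [-143.    -1.2   70. ] tcp [0.3895 0.194  0.23  ] head 30.38 F [0.4 0.  0.1] t 1.1
```

Call:
move_arm(rows=[[0, 0, 0, -143, -1, 60, 0], [0, 0, 0, -143, -1, 60, 0], [0, 0, 0, -143, -1, 60, 0], [0, 0, 0, -143, -1, 60, 0], [0, 0, 0, -143, -1, 60, 0], [0, 0, 0, -143, -1, 60, 0], [0, 0, 0, -143, -1, 60, 0]])

```text
t: 1.68
tcp_pos: [0.4603, 0.0723, 0.17]
tool_rot: [0.495, 0.869, -0.0, -0.001]
force: [-0.2, 0.9, 0.9]
finger_gap: 0.999
gripper_force: 0.0
```

```bash
python3 -c "
from h import *
plan([.4608,.070,.074],30.6)"
```

```text
turn [-0.08 -0.07 -0.  ] shift [-2.4 -0.7 96. ] tcp [0.4603 0.0723 0.17  ] head 30.6 F [-0.2  0.9  0.9] t 1.6833
```

Call:
move_arm(rows=[[0, 0, 0, -2.5, -0.5, 40, 0.4], [0, 0, 0, -2.5, -0.5, 50, 0.4], [0, 0, 0, -2.5, -0.5, 60, 0.4], [0, 0, 0, -2.5, -0.5, 70, 0.4], [0, 0, 0, -2.5, -0.5, 80, 0.4], [0, 0, 0, -2.5, -0.5, 88, 0.4], [0, 0, 0, -2.5, -0.5, 95, 0.4], [0, 0, 0, -2.5, -0.5, 95, 0.4], [0, 0, 0, -2.5, -0.5, 95, 0.4]], squeeze=60)

```text
t: 2.43
tcp_pos: [0.4617, 0.0702, 0.0753]
tool_rot: [0.495, 0.869, -0.0, -0.0]
force: [-0.2, 0.2, 1.1]
finger_gap: 0.601
gripper_force: 0.0
```

```bash
python3 -c "
from h import *
plan([.4608,.070,.074],30.6)
s=snap('scene'); save(s,'pics/g1.png',(110,120,260,230),5)"
```

```text
turn [-0.02 -0.01  0.09] shift [ 0.2 -0.9  1.3] tcp [0.4617 0.0702 0.0753] head 30.69 F [-0.2  0.2  1.1] t 2.4333
```

View pics/g1.png

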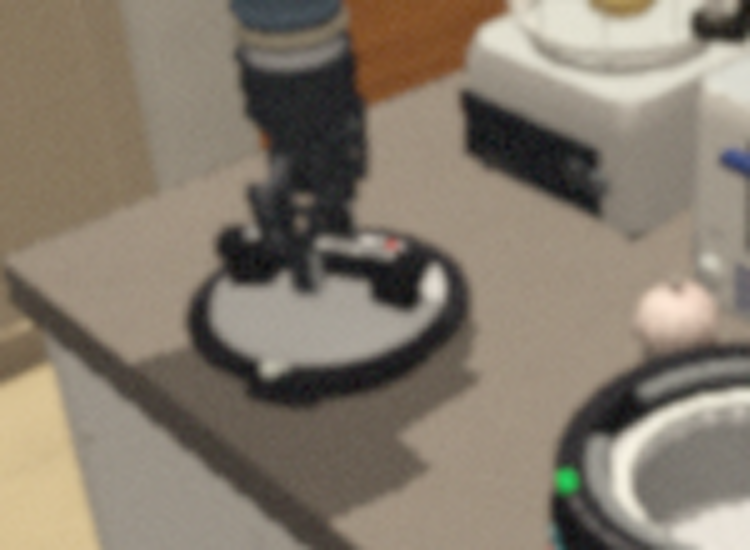

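The fingers straddle the bar near its middle, around (308,265); the bar runs from (245,255) to (400,275). Closing now, then a straight lift.

Call:
move_arm(rows=[[0, 0, 0, 0, 0, 1, 0.8], [0, 0, 0, 0, 0, 1, 1], [0, 0, 0, 0, 0, 1, 1], [0, 0, 0, 0, 0, 1, 1], [0, 0, 0, 0, 0, 1, 1], [0, 0, 0, 0, 0, 1, 1], [0, 0, 0, 0, 0, 1, 1], [0, 0, 0, 0, 0, 1, 1]], squeeze=100)

```text
t: 3.15
tcp_pos: [0.4627, 0.0698, 0.075]
tool_rot: [0.495, 0.869, 0.001, 0.001]
force: [-0.4, 1.4, 6.3]
finger_gap: 0.311
gripper_force: 99.0
```

Call:
move_arm(rows=[[0, 0, 0, 0, 0, -10, 1], [0, 0, 0, 0, 0, -25, 1], [0, 0, 0, 0, 0, -45, 1], [0, 0, 0, 0, 0, -70, 1], [0, 0, 0, 0, 0, -95, 1], [0, 0, 0, 0, 0, -120, 1], [0, 0, 0, 0, 0, -145, 1], [0, 0, 0, 0, 0, -165, 1], [0, 0, 0, 0, 0, -180, 1], [0, 0, 0, 0, 0, -180, 1], [0, 0, 0, 0, 0, -180, 1]])

```text
t: 4.07
tcp_pos: [0.4614, 0.0697, 0.254]
tool_rot: [0.495, 0.869, -0.0, -0.0]
force: [0.0, -0.3, -6.6]
finger_gap: 0.307
gripper_force: 99.8
```

```bash
python3 -c "
from h import *
print(readout.sense()['finger_gap'],readout.sense()['gripper_force'])
plan([.467,-.3365,.255],48.8)"
```

```text
0.3074156108802267 99.8080587387085
turn [-1.000e-02  0.000e+00 -1.817e+01] shift [-352.4 -202.1   -1. ] tcp [0.4614 0.0697 0.254 ] head 30.63 F [ 0.  -0.3 -6.6] t 4.0667
```

Call:
move_arm(rows=[[0, 0, -1, -20, -12, 0, 1], [0, 0, -3, -50, -29, 0, 1], [0, 0, -5, -85, -49, 0, 1], [0, 0, -7, -120, -69, 0, 1], [0, 0, -9, -155, -89, 0, 1], [0, 0, -11, -190, -109, 0, 1], [0, 0, -13, -225, -129, 0, 1], [0, 0, -15, -260, -149, 0, 1], [0, 0, -16, -295, -169, 0, 1], [0, 0, -17, -325, -187, 0, 1], [0, 0, -18, -345, -198, 0, 1], [0, 0, -18.2, -352, -202, 0, 1]])

```text
t: 5.07
tcp_pos: [0.4666, -0.3401, 0.2514]
tool_rot: [0.353, 0.936, -0.0, -0.001]
force: [0.5, 0.0, -5.1]
finger_gap: 0.307
gripper_force: 99.9
```

Call:
move_arm(rows=[[0, 0, 0, 0, 0, 0, 1], [0, 0, 0, 0, 0, 0, 1], [0, 0, 0, 0, 0, 0, 1]])

```text
t: 5.32
tcp_pos: [0.4666, -0.3336, 0.2527]
tool_rot: [0.351, 0.936, 0.001, -0.002]
force: [0.3, 0.2, -5.6]
finger_gap: 0.311
gripper_force: 99.9
```

```bash
cat > m.py <<'E'
from h import *
import sys
plan([.467,-.3365,.255],48.8)
for n in('top','scene'):
    s=snap(n); np.savez(n+sys.argv[1],**s)
    b=(225,150,345,260) if n=='top' else (190,100,320,260)
    save(s,f'pics/{n}_{sys.argv[1]}.png',b,4 if n=='top' else 3)
a=cv2.imread(f'pics/top_{sys.argv[1]}.png'); b=cv2.imread(f'pics/scene_{sys.argv[1]}.png')
h=max(a.shape[0],b.shape[0]); z=lambda i: cv2.copyMakeBorder(i,0,h-i.shape[0],0,0,cv2.BORDER_CONSTANT)
o=np.hstack([z(a),z(b)]); k=min(1,800/o.shape[1]); cv2.imwrite(f'pics/both_{sys.argv[1]}.png',cv2.resize(o,None,fx=k,fy=k))
print(k)
E
python3 m.py 1
```

```text
turn [ 0.07 -0.28  0.07] shift [-2.1 -1.9 -2.3] tcp [ 0.4666 -0.3336  0.2527] head 48.87 F [ 0.3  0.2 -5.6] t 5.3167
0.9195402298850575
```

View pics/both_1.png

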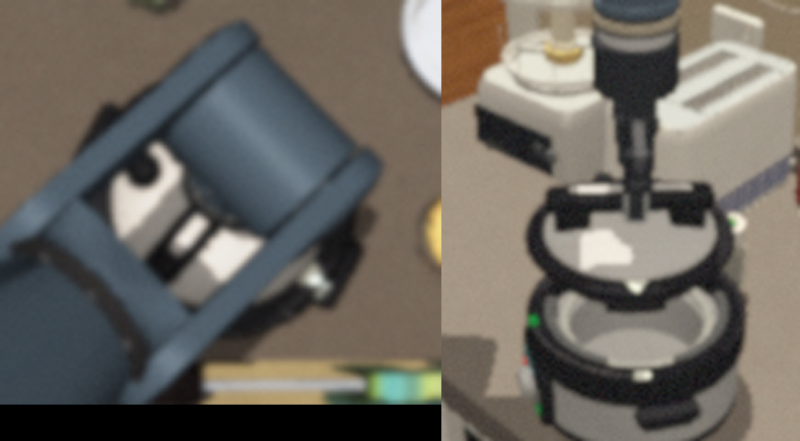

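The top view is mostly blocked by the arm. In the scene crop the lid hangs level over the collar, with the pointer at (636,287) above the open mark at (642,376). Next I'll measure the sideways (along-bar) centring from the limb edges in the scene view.

```bash
cat > lat.py <<'E'
from h import *
import sys
from scipy.optimize import least_squares
def lat(s,c0,z,r,half=55,n=2,th=10):
    "limb edges near both lateral extremes -> centre (circle of known r at plane z)"
    def proj(p): c=s['R']@np.array(p)+s['t']; return c[:2]/c[2]*s['f']+[s['cx'],s['cy']]
    g=cv2.GaussianBlur(s['img'].mean(-1).astype(np.float32),(0,0),.6); c=np.array(c0); ax=s['R'][0,:2]; ax=ax/np.hypot(*ax); a0=np.arctan2(ax[1],ax[0])
    out=[]
    for side in(0,np.pi):
        E=[]; rs=np.arange(r-.015,r+.015,.0005)
        for a in a0+side+np.radians(np.arange(-half,half+1,3)):
            q=np.array([proj([c[0]+k*np.cos(a),c[1]+k*np.sin(a),z]) for k in rs]).astype(np.float32)
            b=cv2.remap(g,q[:,:1],q[:,1:],cv2.INTER_LINEAR)[:,0]; d=b[6:]-b[:-6]
            if d.max()>th: E.append(c+rs[d.argmax()+3]*np.array([np.cos(a),np.sin(a)]))
        out+=E
    P=np.array(out); f=least_squares(lambda p:np.hypot(P[:,0]-p[0],P[:,1]-p[1])-p[2],[*c,r],loss='soft_l1',f_scale=.0015)
    res=np.hypot(*(P-f.x[:2]).T)-f.x[2]
    return f.x.round(4),len(P),'mad',np.median(abs(res)).round(4),'lateral',(f.x[:2]@ax).round(4),'depth',(f.x[:2]@np.array([-ax[1],ax[0]])).round(4)
if __name__=='__main__':
    s0=dict(np.load('scene0.npz')); s=dict(np.load(f'scene{sys.argv[1]}.npz')); z=float(sys.argv[2])
    ax=s['R'][0,:2]/np.hypot(*s['R'][0,:2])
    for h in(20,35,55):
        print(h,'cooker',lat(s0,(.467,-.3365),.12,.108,h)); print('  lid',lat(s,(.467,-.3345),z+.026,.098,h))
        print('  lid at start',lat(s0,(.4608,.07),.026,.098,h))
    p=np.array([.4672,-.3363]); print('top cooker',p@ax,'tcp',np.array(readout.sense()['tcp_pos'])[:2]@ax,'ax',ax, 'top lid',np.array([.4606,.0684])@ax,np.array([.4608,.0707])@ax)
E
python3 lat.py 1 .1777
```

```text
20 cooker (array([ 0.4655, -0.339 ,  0.1069]), 28, 'mad', np.float64(0.0011), 'lateral', np.float64(0.5707), 'depth', np.float64(0.0771))
  lid (array([ 0.4647, -0.3305,  0.0972]), 28, 'mad', np.float64(0.0005), 'lateral', np.float64(0.5642), 'depth', np.float64(0.0827))
  lid at start (array([0.4593, 0.0695, 0.0982]), 28, 'mad', np.float64(0.0015), 'lateral', np.float64(0.2836), 'depth', np.float64(0.3679))
35 cooker (array([ 0.4604, -0.3439,  0.1087]), 48, 'mad', np.float64(0.0019), 'lateral', np.float64(0.5704), 'depth', np.float64(0.07))
  lid (array([ 0.4638, -0.3313,  0.0975]), 48, 'mad', np.float64(0.0008), 'lateral', np.float64(0.5641), 'depth', np.float64(0.0815))
  lid at start (array([0.4607, 0.0713, 0.0983]), 48, 'mad', np.float64(0.0014), 'lateral', np.float64(0.2834), 'depth', np.float64(0.3701))
55 cooker (array([ 0.4607, -0.3438,  0.1099]), 66, 'mad', np.float64(0.0025), 'lateral', np.float64(0.5705), 'depth', np.float64(0.0703))
  lid (array([ 0.4649, -0.3306,  0.0982]), 67, 'mad', np.float64(0.0012), 'lateral', np.float64(0.5644), 'depth', np.float64(0.0828))
  lid at start (array([0.4596, 0.0701, 0.0995]), 71, 'mad', np.float64(0.002), 'lateral', np.float64(0.2834), 'depth', np.float64(0.3685))
top cooker 0.5700316971744904 tcp 0.5684326063293785 ax [ 0.72225541 -0.69162643] top lid 0.28536359488187263 0.2839173051732627
```

Call:
move_arm(rows=[[0, 0, 0, 0, 0, 0, 1], [0, 0, 0, 0, 0, 0, 1], [0, 0, 0, 0, 0, 0, 1], [0, 0, 0, 0, 0, 0, 1], [0, 0, 0, 0, 0, 0, 1], [0, 0, 0, 0, 0, 0, 1], [0, 0, 0, 0, 0, 0, 1], [0, 0, 0, 0, 0, 0, 1]])

```text
t: 6.08
tcp_pos: [0.4675, -0.3361, 0.2542]
tool_rot: [0.352, 0.936, -0.0, 0.0]
force: [-0.7, -0.5, -5.3]
finger_gap: 0.311
gripper_force: 99.9
```

```bash
python3 m.py 2; python3 lat.py 2 .178 | grep -v start;python3 -c "
from h import *
plan([.467,-.3365,.255],48.8)"
```

```text
turn [-0.    0.    0.03] shift [ 0.1 -0.6 -0.8] tcp [ 0.4675 -0.3361  0.2542] head 48.83 F [-0.7 -0.5 -5.3] t 6.0833
0.9195402298850575
20 cooker (array([ 0.4655, -0.339 ,  0.1069]), 28, 'mad', np.float64(0.0011), 'lateral', np.float64(0.5707), 'depth', np.float64(0.0771))
  lid (array([ 0.4658, -0.3325,  0.0974]), 28, 'mad', np.float64(0.0005), 'lateral', np.float64(0.5664), 'depth', np.float64(0.082))
35 cooker (array([ 0.4604, -0.3439,  0.1087]), 48, 'mad', np.float64(0.0019), 'lateral', np.float64(0.5704), 'depth', np.float64(0.07))
  lid (array([ 0.4653, -0.3329,  0.0977]), 48, 'mad', np.float64(0.0006), 'lateral', np.float64(0.5663), 'depth', np.float64(0.0813))
55 cooker (array([ 0.4607, -0.3438,  0.1099]), 66, 'mad', np.float64(0.0025), 'lateral', np.float64(0.5705), 'depth', np.float64(0.0703))
  lid (array([ 0.4651, -0.3334,  0.0982]), 68, 'mad', np.float64(0.0015), 'lateral', np.float64(0.5665), 'depth', np.float64(0.0809))
top cooker 0.5700316971744904 tcp 0.5701093525079779 ax [ 0.72225541 -0.69162643] top lid 0.28536359488187263 0.2839173051732627
turn [ 0.   -0.    0.02] shift [ 0.1 -0.6 -0.8] tcp [ 0.4675 -0.3361  0.2542] head 48.82 F [-0.4 -0.  -5.5] t 6.1833
```

```bash
python3 -c "
from h import *
plan([.4694,-.3384,.206],48.8)"
```

```text
turn [ 0.   -0.    0.02] shift [-2.9 -0.4 48.2] tcp [ 0.4675 -0.3361  0.2542] head 48.82 F [-0.4 -0.  -5.5] t 6.1833
```

Call:
move_arm(rows=[[0, 0, 0, -1, 0, 5, 1], [0, 0, 0, -2, 0, 13, 1], [0, 0, 0, -3, -0.4, 22, 1], [0, 0, 0, -3, -0.4, 31, 1], [0, 0, 0, -3, -0.4, 39, 1], [0, 0, 0, -3, -0.4, 45, 1], [0, 0, 0, -3, -0.4, 48, 1], [0, 0, 0, -3, -0.4, 48, 1], [0, 0, 0, -3, -0.4, 48, 1], [0, 0, 0, -3, -0.4, 48, 1], [0, 0, 0, -3, -0.4, 48, 1], [0, 0, 0, -3, -0.4, 48, 1]])

```text
t: 7.18
tcp_pos: [0.4697, -0.3386, 0.2068]
tool_rot: [0.352, 0.936, -0.0, 0.0]
force: [-0.3, 0.5, -5.6]
finger_gap: 0.308
gripper_force: 99.9
```

```bash
python3 m.py 3; python3 lat.py 3 .131 | grep -v start; python3 -c "
from h import *
s=dict(np.load('scene3.npz')); save(s,'pics/sc3.png',(200,150,320,260),5)"
```

```text
turn [-0.01  0.06  0.03] shift [  3.3  -0.2 -48.3] tcp [ 0.4697 -0.3386  0.2068] head 48.83 F [-0.3  0.5 -5.6] t 7.1833
0.9195402298850575
20 cooker (array([ 0.4655, -0.339 ,  0.1069]), 28, 'mad', np.float64(0.0011), 'lateral', np.float64(0.5707), 'depth', np.float64(0.0771))
  lid (array([ 0.466 , -0.3381,  0.0983]), 28, 'mad', np.float64(0.0007), 'lateral', np.float64(0.5705), 'depth', np.float64(0.0781))
35 cooker (array([ 0.4604, -0.3439,  0.1087]), 48, 'mad', np.float64(0.0019), 'lateral', np.float64(0.5704), 'depth', np.float64(0.07))
  lid (array([ 0.4594, -0.3443,  0.1018]), 47, 'mad', np.float64(0.0028), 'lateral', np.float64(0.57), 'depth', np.float64(0.0691))
55 cooker (array([ 0.4607, -0.3438,  0.1099]), 66, 'mad', np.float64(0.0025), 'lateral', np.float64(0.5705), 'depth', np.float64(0.0703))
  lid (array([ 0.4677, -0.3358,  0.0988]), 72, 'mad', np.float64(0.0018), 'lateral', np.float64(0.5701), 'depth', np.float64(0.0809))
top cooker 0.5700316971744904 tcp 0.5732852395399738 ax [ 0.72225541 -0.69162643] top lid 0.28536359488187263 0.2839173051732627
```

View pics/sc3.png

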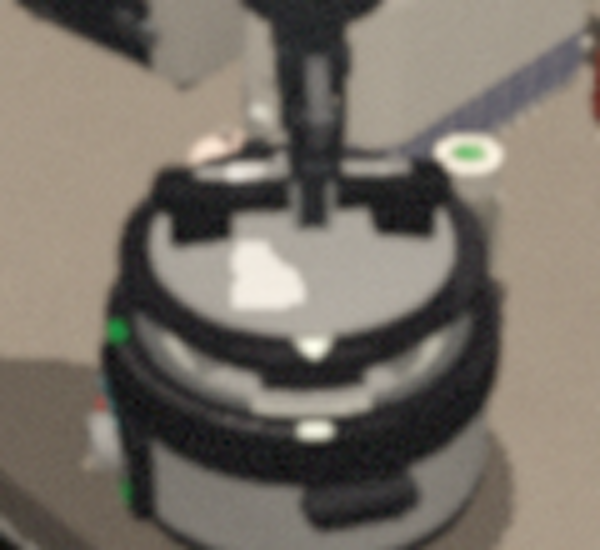

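The lid is just above the collar with the pointer at (314,347) directly over the open mark at (315,430), and it is laterally centred within 0.5 mm. Lowering in steps and watching the force.

Call:
move_arm(rows=[[0, 0, 0, 0.2, 0, 4, 1], [0, 0, 0, 0.2, 0, 8, 1], [0, 0, 0, 0.2, 0, 11, 1], [0, 0, 0, 0.2, 0, 14, 1], [0, 0, 0, 0.2, 0, 17, 1], [0, 0, 0, 0.2, 0, 19, 1], [0, 0, 0, 0.2, 0, 21, 1], [0, 0, 0, 0.2, 0, 21, 1], [0, 0, 0, 0.2, 0, 21, 1]])

```text
t: 8.03
tcp_pos: [0.4694, -0.3382, 0.1849]
tool_rot: [0.352, 0.936, 0.0, -0.0]
force: [0.9, 0.4, -5.5]
finger_gap: 0.306
gripper_force: 99.9
```

The lid is at about 110 mm with no contact force, so the lugs have passed the lips. Pressing down.

Call:
move_arm(rows=[[0, 0, 0, 0, 0, 2, 1], [0, 0, 0, 0, 0, 4, 1], [0, 0, 0, 0, 0, 6, 1], [0, 0, 0, 0, 0, 8, 1], [0, 0, 0, 0, 0, 10, 1], [0, 0, 0, 0, 0, 11.5, 1], [0, 0, 0, 0, 0, 12, 1], [0, 0, 0, 0, 0, 12, 1], [0, 0, 0, 0, 0, 12, 1], [0, 0, 0, 0, 0, 12, 1]], squeeze=120)

```text
t: 8.87
tcp_pos: [0.4694, -0.3383, 0.1745]
tool_rot: [0.352, 0.936, -0.0, 0.0]
force: [-1.7, 2.3, 6.9]
finger_gap: 0.304
gripper_force: 123.5
```

```bash
python3 -c "
from h import *
plan([.4675,-.3365,.173],48.8); print(readout.sense()['ft_torque'])"
```

```text
turn [-0.01  0.05  0.03] shift [2.6 0.1 1.5] tcp [ 0.4694 -0.3383  0.1745] head 48.83 F [-1.7  2.3  6.9] t 8.8667
[ 0.43912418  0.19041211 -0.02923608]
```

Call:
move_arm(rows=[[0, 0, 0, 0, 0, 1.5, 1], [0, 0, 0, 0, 0, 1.5, 1], [0, 0, 3, 0, -0.2, 1.5, 1], [0, 0, 6, 0, -0.3, 1.5, 1], [0, 0, 9, 0, -0.5, 1.5, 1], [0, 0, 12, 0.1, -0.6, 1.5, 1], [0, 0, 15, 0.1, -0.8, 1.5, 1], [0, 0, 18, 0.1, -0.9, 1.5, 1], [0, 0, 21, 0.2, -1.1, 1.5, 1], [0, 0, 24, 0.3, -1.2, 1.5, 1], [0, 0, 24, 0.3, -1.2, 1.5, 1], [0, 0, 24, 0.3, -1.2, 1.5, 1]])

```text
t: 9.87
tcp_pos: [0.4692, -0.3401, 0.1732]
tool_rot: [0.539, 0.843, -0.001, 0.002]
force: [-0.6, 1.4, 5.9]
finger_gap: 0.306
gripper_force: 123.3
```

```bash
python3 -c "
from h import *
plan([.4675,-.3365,.173],24.8); st=readout.sense();print(st['ft_torque'],st['finger_gap'],st['gripper_force'])
s=snap('scene'); save(s,'pics/sc4.png',(200,150,320,260),5)"
```

```text
turn [0.07 0.22 0.03] shift [ 4.  -0.1  0.2] tcp [ 0.4692 -0.3401  0.1732] head 24.83 F [-0.6  1.4  5.9] t 9.8667
[ 0.16262061  0.04691511 -0.22205012] 0.3056093767679135 123.34653854370117
```

View pics/sc4.png

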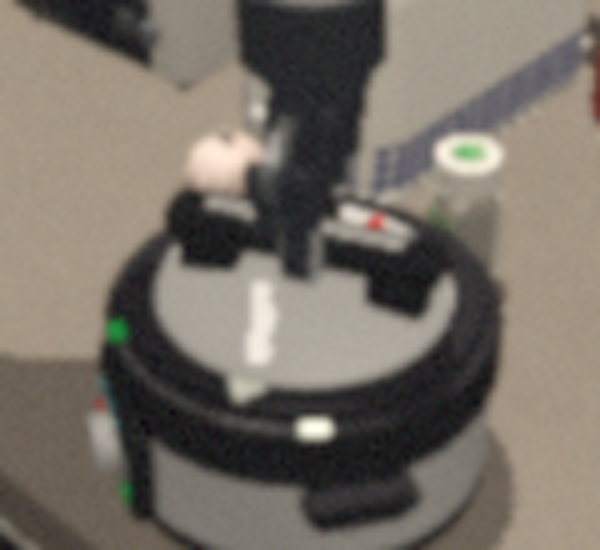

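The lid is seated and turning with the gripper: the pointer has moved from the open mark to (243,385), towards the green mark at (117,332). I'll keep turning.

Call:
move_arm(rows=[[0, 0, 3, 0, -0.2, 0, 1], [0, 0, 6, 0, -0.3, 0, 1], [0, 0, 9, 0, -0.5, 0, 1], [0, 0, 12, 0.1, -0.6, 0, 1], [0, 0, 15, 0.1, -0.8, 0, 1], [0, 0, 18, 0.1, -0.9, 0, 1], [0, 0, 21, 0.2, -1.1, 0, 1], [0, 0, 24, 0.3, -1.2, 0, 1], [0, 0, 27, 0.3, -1.4, 0, 1], [0, 0, 30, 0.4, -1.5, 0, 1], [0, 0, 30, 0.4, -1.5, 0, 1]])

```text
t: 10.83
tcp_pos: [0.4676, -0.3405, 0.1732]
tool_rot: [0.739, 0.674, -0.0, 0.002]
force: [-0.4, -0.7, 5.2]
finger_gap: 0.308
gripper_force: 123.3
```

Call:
move_arm(rows=[[0, 0, 3, 0, -0.2, 0, 1], [0, 0, 6, 0, -0.3, 0, 1], [0, 0, 9, 0, -0.5, 0, 1], [0, 0, 12, 0.1, -0.6, 0, 1], [0, 0, 15, 0.1, -0.8, 0, 1], [0, 0, 18, 0.1, -0.9, 0, 1], [0, 0, 21, 0.2, -1.1, 0, 1], [0, 0, 23, 0.3, -1.2, 0, 1], [0, 0, 24, 0.3, -1.2, 0, 1], [0, 0, 24, 0.3, -1.2, 0, 1], [0, 0, 24, 0.3, -1.2, 0, 1]])

```text
t: 11.75
tcp_pos: [0.4663, -0.3402, 0.1732]
tool_rot: [0.862, 0.507, -0.0, 0.002]
force: [-0.9, -0.3, 5.4]
finger_gap: 0.305
gripper_force: 123.4
```

```bash
python3 -c "
from h import *
plan([.4675,-.3365,.173],-29.2); st=readout.sense();print(st['ft_torque'],st['finger_gap'],st['gripper_force'])"
```

```text
turn [0.2  0.12 0.09] shift [ 3.8 -0.8  0.2] tcp [ 0.4663 -0.3402  0.1732] head -29.11 F [-0.9 -0.3  5.4] t 11.75
[ 0.08893307  0.31444202 -0.05464094] 0.30470910979776117 123.35451364517212
```

Call:
move_arm(rows=[[0, 0, 1, 0, 0, 0, 1], [0, 0, 2, 0, -0.1, 0, 1], [0, 0, 3, 0, -0.1, 0, 1], [0, 0, 3, 0, -0.1, 0, 1], [0, 0, 3, 0, -0.1, 0, 1]])

```text
t: 12.17
tcp_pos: [0.4664, -0.3389, 0.1732]
tool_rot: [0.873, 0.488, -0.001, 0.002]
force: [0.5, 2.8, 6.3]
finger_gap: 0.308
gripper_force: 124.4
```

```bash
python3 -c "
from h import *
plan([.4675,-.3365,.173],-29.2); st=readout.sense();print(st['ft_torque'])"
```

```text
turn [ 0.13  0.14 -2.35] shift [ 2.6 -0.4  0.2] tcp [ 0.4664 -0.3389  0.1732] head -31.55 F [0.5 2.8 6.3] t 12.1667
[ 0.53674832 -0.1183836   2.11918848]
```

The wrist moment of 2.1 N m shows the lid is at the stop. Next I relieve the twist, open and lift straight up.

Call:
move_arm(rows=[[0, 0, -1, 0, 0, -0.5, 1], [0, 0, -1, 0, 0, -0.5, 0.4], [0, 0, -1, 0, 0, -0.5, 0.4], [0, 0, -1, 0, 0, -0.5, 0.4], [0, 0, -1, 0, 0, -0.5, 0.4], [0, 0, -1, 0, 0, -10, 0.4], [0, 0, -1, 0, 0, -25, 0.4], [0, 0, -1, 0, 0, -50, 0.4], [0, 0, -1, 0, 0, -80, 0.4], [0, 0, -1, 0, 0, -110, 0.4], [0, 0, -1, 0, 0, -130, 0.4], [0, 0, -1, 0, 0, -130, 0.4]], squeeze=20)

```text
t: 13.17
tcp_pos: [0.4674, -0.3409, 0.3076]
tool_rot: [0.871, 0.491, 0.001, 0.006]
force: [0.1, -0.8, 0.0]
finger_gap: 0.604
gripper_force: 0.0
```

```bash
python3 - <<'E'
from h import *
s=snap('scene'); save(s,'pics/sc5.png',(180,130,340,270),4); np.savez('scene5',**s)
W=cloud(s); d=W[...,:2]-[.467,-.3365]; r=np.hypot(d[...,0],d[...,1]); z=W[...,2]
g=(r<.08)&(z>.162)&(z<.19); print('bar top z (expect .175)',np.median(z[g]),g.sum())
v,u=np.mgrid[:384,:512]; uv=np.c_[u[g],v[g]]
P=np.array([onplane(s,a,b,.175)[:2] for a,b in uv]); c=P.mean(0); w,V=np.linalg.eigh(np.cov(P.T)); print('bar',c,np.degrees(np.arctan2(V[1,1],V[0,1]))%180,'expect',180-119.2)
fl=W[(r>.083)&(r<.095)&(z>.11)&(z<.14)]; A=np.c_[fl[:,:2],np.ones(len(fl))]; print('flange plane',np.linalg.lstsq(A,fl[:,2],rcond=None)[0],np.median(fl[:,2]))
st=readout.sense(); print(st['t'],st['force'],st['tcp_pos'])
E
```

```text
bar top z (expect .175) 0.17193990949710503 394
bar [ 0.45673106 -0.3495908 ] 59.45907569449171 expect 60.8
flange plane [0.00789448 0.00487412 0.12488209] 0.12710037723221312
13.2167 [-0.6362641  -0.67250802 -0.69935194] [ 0.46648116 -0.33993063  0.30503273]
```

View pics/sc5.png

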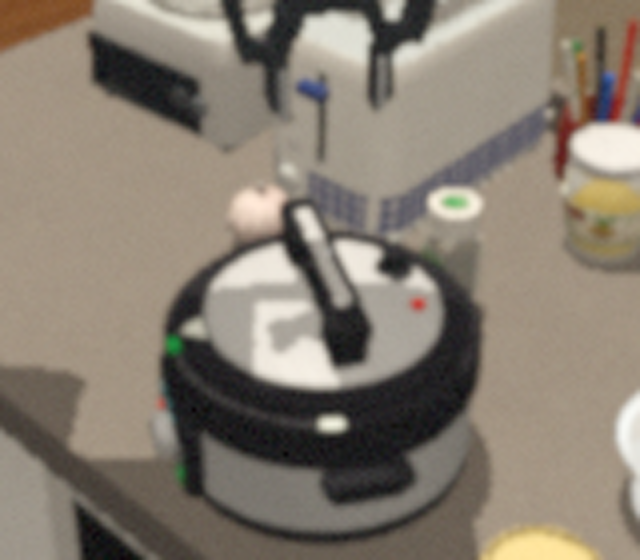

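The lid is level and seated. The pointer at (192,328) sits beside the green mark at (173,345), and the bar heading agrees with the lock heading to about 1.3°. The bystanders are in place and the gripper is clear, so I'm handing in.

```bash
python3 -c "
from h import *
s=dict(np.load('scene5.npz')); p=onplane(s,228,212,.13)[:2]-[.467,-.3365]; a=np.radians(-29.2); print('pointer in cooker frame',np.cos(a)*p[0]+np.sin(a)*p[1],-np.sin(a)*p[0]+np.cos(a)*p[1])
print(order.sign_off())"
```

```text
pointer in cooker frame -0.08743344688381545 0.002410787475535678
the job is handed in; nothing more can be done
None
```

The lid is on, pressed down and turned to its stop, with the pointer about 2 mm off the closed mark's line (16 mm allowed). The gripper is clear, nothing else was seen to move, and the job was handed in at about 13 s; no verdict came back.

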